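# Swap the dip cup for the jar behind the bottles

## Robot

A 7-joint arm with a two-finger parallel gripper is mounted at the origin on the work surface. World frame = base frame: x ahead of the robot, y to its left, z up, the work surface at z = 0. Lengths are in m, angles in rad, forces in N, time in s.
With the tool pointing down it reaches from about 0.35 to 0.9 m from the base axis. Payload 7.2 kg.
Tool frame: the origin (TCP) lies at the very end of the fingers, on their centre line; the grasp point (between the pads) lies 19 mm behind it; y points along the fingers, z is the direction in which the jaws open and shut, and the axes are right-handed (so a half turn about y gives the same grasp; the last joint's range is limited). The gripper opens to 85 mm and grips with 20 to 120 N. Pads are 22 mm wide; open, the fingers measure 114 mm over their backs; the gripper's body (76 mm by 85 mm) begins 54 mm behind the grasp point. The pads swing forward as they close: fully open they stand 13 mm farther back than shut.
Start: joints at [-1.317, 0.411, -0.013, 1.596, 0.006, 1.134, -0.082], TCP at [0.198, 0.593, 0.231] pointing down, gripper open.
Joint ranges: [-2.95, 2.95], [-0.29, 1.99], [-1.47, 1.44], [0.14, 2.54], [-1.03, 4.17], [0.13, 1.85], [-2.86, 2.86]. Speed limits (rad/s): [2.39, 2.39, 3.01, 3.01, 3.14, 3.14, 3.14].

## Interface

Orientations are given as a rotation vector (axis times angle).
In Python, from plant import * gives the robot as it stands.
- The arm moves only by the shell command python3 -m creep 'ROWS'. ROWS is JSON, one flat list of numbers, 7 for each row, row after row: the shift along the tool's x, y, z normalised to -1 to 1, where 1 is 40 mm, then the turn, a rotation vector about the tool's x, y, z normalised to -1 to 1, where 1 is 6 degrees, then the gripper's target within -1 to 1 (shut at 1, half-way at 0, fully open at -1). A call has 1 to 20 rows; each row shifts and turns the commanded pose from where the row before left it, along the tool's axes as they then stand; what a row does not reach is not made up. A row lasts 1/12 s, in which the tool goes at most 41.7 mm and 7.16 degrees, less where a joint would pass 70% of its speed; a pose out of reach is approached as far as the arm can. A call with a number of a shift or a turn outside -1 to 1 is refused whole. A call with a gripper value outside its range is refused whole. The fingers move at their own pace and stop on an object; the grip force is fixed at half the most. Time passes only in rows, so rows that do not move let the fingers close. It gives the time, the measured TCP pose, the force and the opening at its end, in the units of the state.
- get_state(): the state, without advancing time (a new reading comes with each control period).
- read_camera(name): name is "scene" or "top" or "wrist"; returns a dict with "image" (420x560x3 uint8, red, green, blue), "z_map" (420x560 float32, m along the optical axis (not along the pixel's ray), 0 where there is no reading), "camera_matrix" (3x3 intrinsics, pixels), "rvec" (rotation vector, rad) and "tvec" (3), from world to camera coordinates, as OpenCV has them; the wrist camera has in their place "mount" (4x4, takes a point from camera to tool coordinates, whose origin is the TCP and whose axes are the tool frame's). Camera axes: x right, y down, z forward; pixel columns grow to the right and rows downward; lengths in m; the calibration is good to about 2 mm. A picture is of the moment at which its call begins: read the wrist's pose just before it.
- sign_off(): hands the job in, once; it reports no verdict.
The state is a dict: "time": time; "joint_pos": joint angles; "dq": joint speeds; "effort": joint torques, N m; "tcp_pos": TCP position; "tool_rot": TCP orientation; "ft_force": force on the tool from outside, world axes, zero at the start; "wrist_torque": the same for the moment, N m; "grip_width": finger opening in m.
Only numpy, scipy, OpenCV 4.12 (cv2) and the standard library are available. Lean on these libraries where they do the work, as an engineer would, in place of code of your own. Each camera call takes 0.05 s, during which the arm holds its last target. There are 200 camera calls.

## Task

First stand both white bottles from the wooden bay on the aluminium tray, then put the empty cup from the tile into the middle of the round dish, then fetch the squat jar from behind where the bottles stood and stand it in the middle of the tile. Last, put each bottle back upright on the very spot in the bay where it stood at the start, in whichever order. Keep every piece upright, and leave the drinking glass and the phone alone.

Things in the scene. Friction and masses are not known exactly. Their poses are not given: they have to be found in the camera images.
- round_bottle: Loose tall white plastic bottle, round, diameter 52 mm up to 95 mm height, then a shoulder and a white cap of diameter 32 mm; 120 mm tall in all, about 0.2 kg. Origin: centre of its underside; z up its axis. It starts on one of the two grey felt spots in the bay (which one varies). Its neighbour in the bay stands about 40 mm away face to face; grip it about 80 mm above its underside.
- square_bottle: Loose white plastic bottle of square section 44 x 44 mm up to 96 mm height, with a white cap of diameter 30 mm; 112 mm tall in all, about 0.2 kg. Origin: centre of its underside; x and y square to its flat sides, z up. It starts on the other grey felt spot.
- jar: Loose squat amber glass jar with a black screw cap: height 42 mm, diameter 46 mm, cap 48 mm (from 28 mm up); about 0.12 kg. Origin: centre of its underside; z up. It stands at the back of the bay, about 10 mm behind the bottles, too close to them for a gripper to come down while they stand there.
- cup: Loose empty white ceramic cup without handle: 48 mm tall, rim diameter 52 mm, narrower at the foot, wall 4 mm, about 0.09 kg. Origin: centre of its underside; z up. It starts standing on the tile.
- bay: Fixed wooden bay, 150 mm deep (x) x 210 mm wide (y): floor 6 mm thick, 8 mm walls rising to 40 mm above the table at the back (+x) and both sides, open to the front (-x). Origin: centre of its underside. Two grey felt spots of diameter 62 mm, flush with the floor, at x = -30 mm, y = +45 and -45 mm, hold the bottles (within 6 mm); the jar stands around x = +30 mm.
- tray: Fixed shallow aluminium tray, 120 mm (x) x 180 mm (y), walls 4 mm thick and 12 mm high, its floor about 4 mm above the table. Origin: centre of its underside. The side area for the bottles: they fit side by side along y at y = +45 and -45 mm.
- tile: Fixed flat square ceramic tile, 110 x 110 x 8 mm. Origin: centre of its underside; top 8 mm higher.
- dish: Fixed round white dish, outer diameter 120 mm, rim 12 mm high, wall 3 mm; flat floor 4 mm above the table. Origin: centre of its underside.
- glass: Drinking glass, 100 mm tall, diameter 72 mm, standing left of the bay. Leave alone. Origin: centre of its underside.
- phone: Mobile phone lying flat, 150 x 72 x 8 mm, right of the bay, long along its x. Leave alone. Origin: centre of its underside.

How it is judged:
On the way, in this order (a step that is already met when the one before it is completed fails the run):
1. both bottles stand on the tray, the jar and the cup still where they were (x of round_bottle in the frame of tray between -0.036 and 0.036 m and y of round_bottle in the frame of tray between -0.066 and 0.066 m and z of each of round_bottle, square_bottle in the frame of tray below 0.01 m and angle between each of round_bottle, square_bottle's own z axis and vertical below 0.15 rad and linear speed of each of round_bottle, square_bottle below 0.03 m/s and x of square_bottle in the frame of tray between -0.036 and 0.036 m and y of square_bottle in the frame of tray between -0.066 and 0.066 m and distance of each of jar, cup from where it was at the start of the episode below 0.025 m), for 0.2 s.
2. the cup stands in the dish (within 20 mm of its middle), the jar still in its place, the bottles on the tray (horizontal distance between cup and dish below 0.02 m and z of cup in the frame of dish between 0 and 0.01 m and angle between each of cup, round_bottle, square_bottle's own z axis and vertical below 0.15 rad and linear speed of each of cup, round_bottle, square_bottle below 0.03 m/s and distance of jar from where it was at the start of the episode below 0.025 m and x of round_bottle in the frame of tray between -0.036 and 0.036 m and y of round_bottle in the frame of tray between -0.066 and 0.066 m and z of each of round_bottle, square_bottle in the frame of tray below 0.01 m and x of square_bottle in the frame of tray between -0.036 and 0.036 m and y of square_bottle in the frame of tray between -0.066 and 0.066 m), for 0.2 s.
3. the jar stands on the tile (within 15 mm of its middle), the bottles still on the tray, the cup in the dish (horizontal distance between jar and tile below 0.015 m and z of jar in the frame of tile between 0 and 0.013 m and angle between each of jar, round_bottle, square_bottle, cup's own z axis and vertical below 0.15 rad and linear speed of each of jar, round_bottle, square_bottle, cup below 0.03 m/s and x of round_bottle in the frame of tray between -0.036 and 0.036 m and y of round_bottle in the frame of tray between -0.066 and 0.066 m and z of each of round_bottle, square_bottle in the frame of tray below 0.01 m and x of square_bottle in the frame of tray between -0.036 and 0.036 m and y of square_bottle in the frame of tray between -0.066 and 0.066 m and horizontal distance between cup and dish below 0.02 m and z of cup in the frame of dish between 0 and 0.01 m), for 0.2 s.
At the end, for the whole second after the job is handed in: Each bottle stands upright within 15 mm of where it stood at the start, the jar upright on the tile within 15 mm of its middle, the cup upright in the dish within 20 mm of its middle; all at rest (distance of each of round_bottle, square_bottle from where it was at the start of the episode below 0.015 m and angle between each of round_bottle, square_bottle, jar, cup's own z axis and vertical below 0.15 rad and linear speed of each of round_bottle, square_bottle, jar, cup below 0.03 m/s and horizontal distance between jar and tile below 0.015 m and z of jar in the frame of tile between 0 and 0.013 m and horizontal distance between cup and dish below 0.02 m and z of cup in the frame of dish between 0 and 0.01 m); the robot touches nothing.
It fails at once if a bottle, the jar or the cup is tipped over (more than 45 degrees) (angle between any of round_bottle, square_bottle, jar, cup's own z axis and vertical above 0.8 rad).
It fails at once if the drinking glass or the phone is shifted by more than 20 mm (distance of any of glass, phone from where it was at the start of the episode above 0.02 m).
It also fails if it takes over 141 s, if anything falls off the work surface, if the arm or the gripper's body presses on something with over 40 N, if the wrist force passes 120 N, or if a joint passes its speed limit or range.

## Working session

There is one attempt and no reset: what is moved stays moved. The work goes in short steps, Python scripts to look and compute and a shell command to move; the robot and the scene stay as the last step left them, time stands still between calls to the robot, and variables do not carry over. Pictures are saved under pics/ and viewed, about 12 in all and at most 16, crops included, and the job is handed in when it is done.

```bash
mkdir -p pics; ls
cat > h.py <<'E'
from plant import *
import numpy as np, cv2
from scipy.spatial.transform import Rotation as R
def cam(name):
    s=get_state(); c=read_camera(name); z=c["z_map"]; K=c["camera_matrix"]
    v,u=np.indices(z.shape); P=np.stack([(u-K[0,2])/K[0,0]*z,(v-K[1,2])/K[1,1]*z,z],-1)
    if name=="wrist":
        M=np.array(c["mount"]); P=P@M[:3,:3].T+M[:3,3]
        P=P@R.from_rotvec(s["tool_rot"]).as_matrix().T+np.array(s["tcp_pos"])
    else:
        Rm=cv2.Rodrigues(np.array(c["rvec"],float))[0]; P=(P-np.array(c["tvec"]).ravel())@Rm
    P[z<=0]=np.nan
    return c["image"],P
def save(n,im): cv2.imwrite("pics/"+n+".png",im[:,:,::-1])
E
python3 - <<'E'
from h import *
s=get_state(); print(s); print(R.from_rotvec(s["tool_rot"]).as_matrix().round(3))
a,P=cam("top"); b,Q=cam("scene"); np.savez("pics/0.npz",a=a,P=P,b=b,Q=Q)
save("top",a); save("scene",b)
E
```

```text
pics
{'time': 0.0, 'joint_pos': array([-1.31718495,  0.41185619, -0.01273807,  1.59701642,  0.00558246,
        1.13426314, -0.08222887]), 'dq': array([ 2.96886609e-04,  1.39057424e-03, -1.56671163e-03, -5.29901932e-05,
        9.17939635e-04, -4.07609140e-04, -5.73257655e-04]), 'effort': array([-8.91747459e-04, -6.00610185e+01,  6.81937169e-01, -2.99415708e+01,
        1.38915735e-02,  1.05976095e-02, -5.48375272e-05]), 'tcp_pos': array([0.19754814, 0.59246613, 0.23049144]), 'tool_rot': array([-1.55750472,  0.25272308, -0.25246764]), 'ft_force': array([-0.72009395, -0.21032001, -0.61798452]), 'wrist_torque': array([-0.07058302, -0.06399931, -0.02163879]), 'grip_width': 0.08512324927753716}
[[ 0.949 -0.     0.316]
 [-0.316 -0.001  0.949]
 [ 0.    -1.    -0.002]]
```

View pics/top.png

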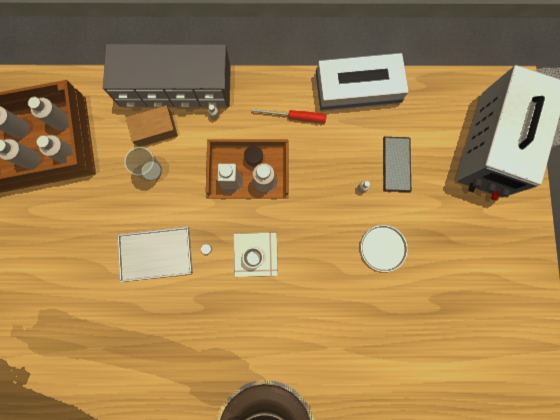

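View pics/scene.png

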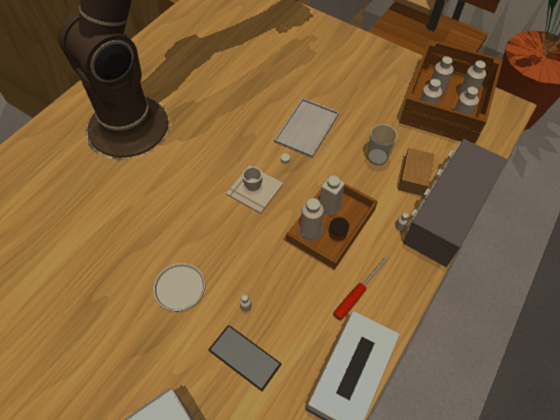

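The top view has +x up and +y to the left. The bay is at (248,170), with the square bottle at left (227,178), the round bottle at right (263,178) and the jar behind at (253,156). The tray is at (155,254), the tile with the cup at (255,255), the dish at (383,248), the glass at (141,162) and the phone at (397,163). There are also small loose bottles at (205,249) and (364,186).

Run:
```python
from h import *
d=np.load("pics/0.npz")
P=d["P"];Q=d["Q"]
def win(P,u0,u1,v0,v1): return P[v0:v1,u0:u1].reshape(-1,3)
def show(n,w,z0,z1):
    m=w[(w[:,2]>z0)&(w[:,2]<z1)]
    if len(m)<5: print(n,len(m));return
    (c,sz,an)=cv2.minAreaRect(m[:,:2].astype(np.float32)); (e,r)=cv2.minEnclosingCircle(m[:,:2].astype(np.float32))
    print(n,len(m),"rect c",np.round(c,4),"sz",np.round(sz,3),"an",round(an,1),"circ",np.round(e,4),round(r,4),"z",np.round(np.median(m[:,2]),4))
print("table z",np.nanmedian(win(P,300,350,280,330)[:,2]))
show("tray",win(P,110,198,220,290),.0025,.02)
show("tile",win(P,225,285,225,285),.004,.012)
show("cup rim",win(P,235,275,235,275),.045,.07)
show("dish",win(P,350,415,215,280),.0025,.02)
show("bay",win(P,195,300,130,208),.03,.045)
for n,a in(("sq",(208,245)),("rd",(246,285))):
    w=win(P,*a,155,200); show(n+" cap",w,.108,.135); show(n+" sh",w,.09,.104); print(np.nanmax(w[:,2]))
show("jar",win(P,240,270,142,164),.043,.06)
show("glass",win(P,115,170,140,190),.08,.12);show("phone",win(P,375,420,128,200),.004,.014)
show("small1",win(P,198,214,240,258),.006,.08);show("small2",win(P,355,372,175,196),.006,.08)
w=Q.reshape(-1,3)
def box(x0,x1,y0,y1): return w[(w[:,0]>x0)&(w[:,0]<x1)&(w[:,1]>y0)&(w[:,1]<y1)]
print("scene cam")
b=box(.5,.8,-.1,.18); show("caps",b[b[:,1]>.05],.108,.135);show("caps",b[b[:,1]<.05],.108,.135)
show("jar",box(.6,.75,0,.1),.044,.056)
```

```text
table z 0.0011144350225200917
tray 3849 rect c [0.4273 0.2865] sz [0.175 0.229] an 0.0 circ [0.4247 0.2859] 0.1424 z 0.0052
tile 1549 rect c [0.4269 0.0282] sz [0.15  0.152] an 0.0 circ [0.4294 0.033 ] 0.1017 z 0.009
cup rim 135 rect c [0.417  0.0313] sz [0.051 0.049] an 0.3 circ [0.4174 0.0304] 0.0257 z 0.0561
dish 2209 rect c [ 0.4462 -0.3006] sz [0.171 0.164] an 89.8 circ [ 0.4462 -0.3031] 0.1169 z 0.0051
bay 808 rect c [0.651 0.047] sz [0.21  0.142] an 89.9 circ [0.6503 0.0466] 0.1257 z 0.0403
sq cap 131 rect c [0.6172 0.0911] sz [0.028 0.027] an 89.5 circ [0.6175 0.0919] 0.0149 z 0.1189
sq sh 156 rect c [0.6172 0.0921] sz [0.044 0.043] an 88.4 circ [0.6174 0.0917] 0.0289 z 0.1016
0.12339478397847713
rd cap 189 rect c [0.6116 0.0043] sz [0.038 0.035] an 89.4 circ [0.6136 0.0048] 0.021 z 0.1263
rd sh 81 rect c [0.613  0.0043] sz [0.05  0.048] an 0.0 circ [0.6137 0.0037] 0.0258 z 0.1019
0.1303051524068697
jar 271 rect c [0.6776 0.0314] sz [0.047 0.045] an 39.8 circ [0.6773 0.0314] 0.0238 z 0.0492
glass 339 rect c [0.6458 0.302 ] sz [0.07  0.071] an 77.3 circ [0.6459 0.3026] 0.0364 z 0.0971
phone 1563 rect c [ 0.6666 -0.3495] sz [0.119 0.197] an 87.7 circ [ 0.6659 -0.3534] 0.1129 z 0.0092
small1 87 rect c [0.4416 0.1529] sz [0.03  0.024] an 48.2 circ [0.4401 0.1555] 0.0169 z 0.0147
small2 113 rect c [ 0.5976 -0.2508] sz [0.025 0.022] an 40.4 circ [ 0.5986 -0.2513] 0.0131 z 0.0401
scene cam
caps 122 rect c [0.6204 0.0914] sz [0.027 0.034] an 33.0 circ [0.6216 0.0924] 0.0174 z 0.1186
caps 203 rect c [0.616  0.0012] sz [0.037 0.037] an 88.7 circ [0.6174 0.0018] 0.021 z 0.1252
jar 332 rect c [0.6619 0.0504] sz [0.122 0.097] an 0.4 circ [0.6648 0.0478] 0.0683 z 0.0489
```

Run:
```python
from h import *
d=np.load("pics/0.npz")
for im,P,W in((d["a"],d["P"],"top"),(d["b"],d["Q"],"scene")):
  S=cv2.cvtColor(im,cv2.COLOR_RGB2HSV); m0=(S[...,1]<95)
  for n,c,h in(("tray",(.427,.287),.12),("tile",(.427,.028),.09),("dish",(.446,-.302),.09),("phone",(.667,-.35),.12)):
    m=m0&(abs(P[...,0]-c[0])<h)&(abs(P[...,1]-c[1])<h)&(P[...,2]<.03)
    k,l,st,_=cv2.connectedComponentsWithStats(m.astype(np.uint8)); i=1+np.argmax(st[1:,4])
    p=P[l==i][:,:2].astype(np.float32); r=cv2.minAreaRect(p); e=cv2.minEnclosingCircle(p)
    print(W,n,len(p),np.round(r[0],4),np.round(r[1],3),round(r[2],1),"circ",np.round(e[0],4),round(e[1],3))
```

```text
top tray 3421 [0.4288 0.285 ] [0.122 0.186] 6.4 circ [0.4291 0.2835] 0.109
top tile 1502 [0.4278 0.0259] [0.111 0.109] 1.5 circ [0.4271 0.0247] 0.076
top dish 1748 [ 0.4434 -0.3016] [0.118 0.118] 89.8 circ [ 0.4431 -0.3036] 0.062
top phone 1363 [ 0.6651 -0.3468] [0.069 0.146] 88.0 circ [ 0.6648 -0.348 ] 0.078
scene tray 2128 [0.4262 0.289 ] [0.127 0.198] 6.3 circ [0.4299 0.2889] 0.112
scene tile 1101 [0.4257 0.0301] [0.116 0.118] 1.5 circ [0.4295 0.0254] 0.074
scene dish 1927 [ 0.4412 -0.297 ] [0.118 0.128] 45.1 circ [ 0.4395 -0.2979] 0.064
scene phone 2079 [ 0.6653 -0.3456] [0.069 0.146] 87.8 circ [ 0.6654 -0.3464] 0.079
```

The tray is at (0.428, 0.285) with yaw +6.4°, the tile at (0.427, 0.027), the dish at (0.443, -0.301), the cup at (0.417, 0.031) and the jar at (0.677, 0.031). The square bottle is at (0.618, 0.0915) and the round bottle at (0.615, 0.003). All sizes match the given ones. I'll first turn the jaws along world x.

```bash
python3 -m creep '[0,0,0,0,1,0,-1, 0,0,0,0,1,0,-1, 0,0,0,0,1,0,-1, 0,0,0,0,1,0,-1, 0,0,0,0,1,0,-1, 0,0,0,0,1,0,-1, 0,0,0,0,1,0,-1, 0,0,0,0,1,0,-1, 0,0,0,0,1,0,-1, 0,0,0,0,1,0,-1, 0,0,0,0,1,0,-1, 0,0,0,0,0.93,0,-1, 0,0,0,0,0,0,-1]'
cat > st.py <<'E'
from h import *
import sys
s=get_state(); M=R.from_rotvec(s["tool_rot"]).as_matrix(); t=s["tcp_pos"]
print("t",round(s["time"],2),"tcp",np.round(t,4),"grip",round(s["grip_width"],4),"F",np.round(s["ft_force"],1),"tool z",M[:,2].round(4),"tool y",M[:,1].round(4))
if len(sys.argv)>3: print("units to go",(M.T@(np.array([float(a) for a in sys.argv[1:4]])-t)/.04).round(3))
E
python3 st.py .56 .01 .2
```

```text
time: 1.18
tcp_pos: [0.1975, 0.5927, 0.2308]
tool_rot: [-1.208, 1.212, -1.213]
ft_force: [-0.5, -0.0, 0.3]
grip_width: 0.0854
t 1.18 tcp [0.1975 0.5927 0.2308] grip 0.0854 F [-0.5 -0.   0.3] tool z [ 1.0e+00 -4.5e-03 -1.0e-04] tool y [-1.e-04 -1.e-03 -1.e+00]
units to go [14.525  0.783  9.128]
```

```bash
python3 -m creep '[0.8,0,0.5,0,0,0,-1, 0.8,0,0.5,0,0,0,-1, 0.8,0,0.5,0,0,0,-1, 0.8,0,0.5,0,0,0,-1, 0.8,0,0.5,0,0,0,-1, 0.8,0,0.5,0,0,0,-1, 0.8,0,0.5,0,0,0,-1, 0.8,0,0.5,0,0,0,-1, 0.8,0,0.5,0,0,0,-1, 0.8,0,0.5,0,0,0,-1, 0.8,0,0.5,0,0,0,-1, 0.8,0,0.5,0,0,0,-1, 0.8,0,0.5,0,0,0,-1, 0.8,0,0.5,0,0,0,-1, 0.8,0,0.5,0,0,0,-1, 0.8,0,0.5,0,0,0,-1, 0.8,0,0.5,0,0,0,-1, 0.8,0,0.5,0,0,0,-1, 0,0,0,0,0,0,-1, 0,0,0,0,0,0,-1]' >/dev/null
python3 st.py .615 .003 .2
python3 - <<'E'
from h import *
im,P=cam("wrist"); save("w1",im); w=P.reshape(-1,3); np.savez("pics/w1.npz",im=im,P=P)
def show(n,m):
    if len(m)<8: print(n,len(m));return
    m=m[:,:2].astype(np.float32); r=cv2.minAreaRect(m); e=cv2.minEnclosingCircle(m)
    print(n,len(m),np.round(r[0],4),np.round(r[1],3),round(r[2],1),"circ",np.round(e[0],4),round(e[1],4))
b=w[(w[:,0]>.5)&(w[:,0]<.75)&(abs(w[:,1]-.047)<.1)]
for n,s in(("sq",b[:,1]>.05),("rd",b[:,1]<.04)):
    q=b[s]; print(n,len(q),np.nanmax(q[:,2])if len(q) else"");show("cap",q[(q[:,2]>.111)&(q[:,2]<.14)]);show("body",q[(q[:,2]>.06)&(q[:,2]<.1)])
E
```

```text
t 2.85 tcp [0.5579 0.014  0.231 ] grip 0.0856 F [-0.5  0.7 -0.2] tool z [ 1.0e+00 -2.2e-03 -3.0e-04] tool y [-3.0e-04 -1.4e-03 -1.0e+00]
units to go [0.271 0.774 1.428]
sq 22632 0.11950691416893808
cap 1264 [0.6191 0.093 ] [0.029 0.029] 29.9 circ [0.6193 0.0928] 0.015
body 591 [0.6193 0.0931] [0.043 0.044] 89.3 circ [0.619 0.093] 0.0292
rd 50585 0.3244102064313463
cap 1258 [0.6151 0.0052] [0.031 0.031] 5.2 circ [0.6155 0.0049] 0.0162
body 599 [0.6138 0.0126] [0.051 0.036] 11.9 circ [0.615  0.0056] 0.0258
```

View pics/w1.png

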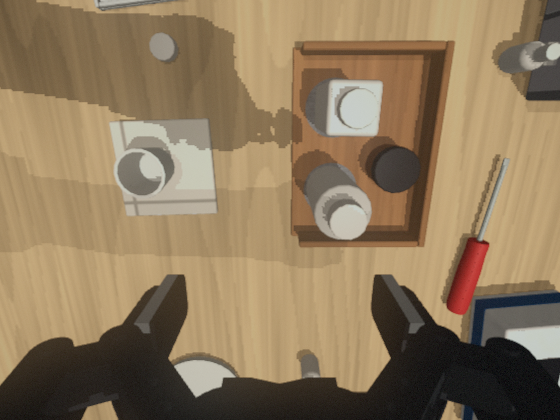

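The wrist view shows the round bottle's cap at (348,222), the square one at (357,107) and the jar at (396,169). Positions agree with the top camera to 2 mm. I'll grip the round bottle now.

```bash
python3 -m creep '[0.08,0,0.48,0,0,0,-1, 0.08,0,0.48,0,0,0,-1, 0.08,0,0.48,0,0,0,-1, 0,0,0,0,0,0,-1, 0,0.5,0,0,0,0,-1, 0,0.5,0,0,0,0,-1, 0,0.5,0,0,0,0,-1, 0,0.5,0,0,0,0,-1, 0,0.5,0,0,0,0,-1, 0,0.5,0,0,0,0,-1, 0,0.5,0,0,0,0,-1, 0,0.4,0,0,0,0,-1, 0,0.2,0,0,0,0,-1, 0,0,0,0,0,0,-1, 0,0,0,0,0,0,-1]' >/dev/null
python3 st.py .6153 .005 .067
```

```text
t 4.15 tcp [0.6148 0.0081 0.0676] grip 0.0854 F [-0.7 -0.4  0.3] tool z [ 1.0e+00  1.4e-03 -5.0e-04] tool y [-5.e-04  3.e-04 -1.e+00]
units to go [0.078 0.014 0.012]
```

```bash
python3 -m creep '[0.08,0,0,0,0,0,-1, 0,0,0,0,0,0,1, 0,0,0,0,0,0,1, 0,0,0,0,0,0,1, 0,0,0,0,0,0,1, 0,0,0,0,0,0,1, 0,0,0,0,0,0,1, 0,0,0,0,0,0,1, 0,0,0,0,0,0,1, 0,0,0,0,0,0,1, 0,0,0,0,0,0,1]' >/dev/null
python3 st.py .6153 .005 .2
```

```text
t 5.07 tcp [0.6154 0.0039 0.0684] grip 0.0503 F [-2.5 -0.2  6.6] tool z [ 1.e+00 -4.e-04  1.e-03] tool y [ 1.e-03  6.e-04 -1.e+00]
units to go [-0.028 -3.289 -0.   ]
```

```bash
python3 -m creep '[0,-0.2,0,0,0,0,1, 0,-0.4,0,0,0,0,1, 0,-0.5,0,0,0,0,1, 0,-0.5,0,0,0,0,1, 0,-0.5,0,0,0,0,1, 0,-0.5,0,0,0,0,1, 0,-0.5,0,0,0,0,1, 0,-0.2,0,0,0,0,1]' >/dev/null
python3 st.py .423 .330 .2
python3 -m creep '[-0.3,0,-0.15,0,0,0,1, -0.5,0,-0.3,0,0,0,1, -0.5,0,-0.3,0,0,0,1, -0.5,0,-0.3,0,0,0,1, -0.5,0,-0.3,0,0,0,1, -0.5,0,-0.3,0,0,0,1, -0.5,0,-0.3,0,0,0,1, -0.5,0,-0.3,0,0,0,1, -0.5,0,-0.3,0,0,0,1, -0.5,0,-0.3,0,0,0,1, -0.5,0,-0.3,0,0,0,1, -0.5,0,-0.3,0,0,0,1, -0.5,0,-0.3,0,0,0,1, -0.5,0,-0.3,0,0,0,1, -0.5,0,-0.3,0,0,0,1, -0.5,0,-0.3,0,0,0,1, -0.3,0,-0.15,0,0,0,1, 0,0,0,0,0,0,1, 0,0,0,0,0,0,1]' >/dev/null
python3 st.py .423 .330 .0664
```

```text
t 5.73 tcp [0.6161 0.0037 0.2024] grip 0.0507 F [ 0.6 -0.9 -2.2] tool z [ 1.0e+00 -6.0e-04  3.5e-03] tool y [ 3.5e-03  5.0e-04 -1.0e+00]
units to go [-8.154  0.046 -4.833]
t 7.32 tcp [0.4223 0.3283 0.1985] grip 0.0506 F [ 0.3 -0.3 -2.5] tool z [ 1.0e+00  1.8e-03 -8.0e-04] tool y [-8.0e-04 -1.2e-03 -1.0e+00]
units to go [-0.046  3.302  0.021]
```

```bash
python3 -m creep '[-0.05,0.3,0,0,0,0,1, 0,0.5,0,0,0,0,1, 0,0.5,0,0,0,0,1, 0,0.5,0,0,0,0,1, 0,0.5,0,0,0,0,1, 0,0.4,0,0,0,0,1, 0,0.3,0,0,0,0,1, 0,0.15,0,0,0,0,1, 0,0.06,0,0,0,0,1, 0,0.04,0,0,0,0,1, 0,0.03,0,0,0,0,1, 0,0,0,0,0,0,1]' >/dev/null
python3 st.py .423 .330 .0664
```

```text
t 8.32 tcp [0.4236 0.3303 0.0686] grip 0.0502 F [ 0.2 -0.9 -1.8] tool z [ 1.e+00 -4.e-04  7.e-04] tool y [ 7.e-04  8.e-04 -1.e+00]
units to go [ 0.007  0.055 -0.015]
```

```bash
python3 -m creep '[0,0.02,0,0,0,0,1, 0,0.03,0,0,0,0,1, 0,0,0,0,0,0,1]'
python3 st.py .423 .330 .0664
python3 -m creep '[0,0,0,0,0,0,-0.4, 0,0,0,0,0,0,-1, 0,0,0,0,0,0,-1, 0,0,0,0,0,0,-1, 0,0,0,0,0,0,-1, 0,0,0,0,0,0,-1, 0,-0.3,0,0,0,0,-1, 0,-0.5,0,0,0,0,-1, 0,-0.5,0,0,0,0,-1, 0,-0.5,0,0,0,0,-1, 0,-0.5,0,0,0,0,-1, 0,-0.5,0,0,0,0,-1, 0,-0.5,0,0,0,0,-1, 0,-0.3,0,0,0,0,-1]' > /dev/null
python3 st.py .619 .093 .2
```

```text
time: 8.57
tcp_pos: [0.4235, 0.3304, 0.0665]
tool_rot: [-1.208, 1.209, -1.209]
ft_force: [-0.3, 0.3, -1.4]
grip_width: 0.0503
t 8.57 tcp [0.4235 0.3304 0.0665] grip 0.0503 F [-0.3  0.3 -1.4] tool z [ 1.e+00 -1.e-04  7.e-04] tool y [ 7.e-04  9.e-04 -1.e+00]
units to go [ 0.011  0.003 -0.011]
t 9.73 tcp [0.4239 0.3302 0.2132] grip 0.0856 F [ 0.4 -0.2  0. ] tool z [ 1.e+00 -8.e-04  2.e-03] tool y [ 0.002   0.0021 -1.    ]
units to go [5.927 0.327 4.882]
```

```bash
python3 -m creep '[0.49,0,0.4,0,0,0,-1, 0.49,0,0.4,0,0,0,-1, 0.49,0,0.4,0,0,0,-1, 0.49,0,0.4,0,0,0,-1, 0.49,0,0.4,0,0,0,-1, 0.49,0,0.4,0,0,0,-1, 0.49,0,0.4,0,0,0,-1, 0.49,0,0.4,0,0,0,-1, 0.49,0,0.4,0,0,0,-1, 0.49,0,0.4,0,0,0,-1, 0.49,0,0.4,0,0,0,-1, 0.49,0,0.45,0,0,0,-1, 0,0,0,0,0,0,-1, 0,0,0,0,0,0,-1]' >/dev/null
python3 st.py .619 .093 .067
python3 - <<'E'
from h import *
im,P=cam("top"); save("t2",im[120:320,80:320].repeat(2,0).repeat(2,1)); w=P[220:290,105:200].reshape(-1,3)
for a,b in((.108,.14),(.09,.106)):
    m=w[(w[:,2]>a)&(w[:,2]<b)][:,:2].astype(np.float32); print(len(m),cv2.minEnclosingCircle(m))
E
```

```text
t 10.9 tcp [0.6177 0.0928 0.2108] grip 0.0853 F [-0.1  0.9  0.2] tool z [ 1.0e+00 -3.7e-03  5.0e-04] tool y [ 5.e-04 -8.e-04 -1.e+00]
units to go [-0.009  3.594  0.031]
0 ((0.0, 0.0), 0.0)
0 ((0.0, 0.0), 0.0)
```

View pics/t2.png

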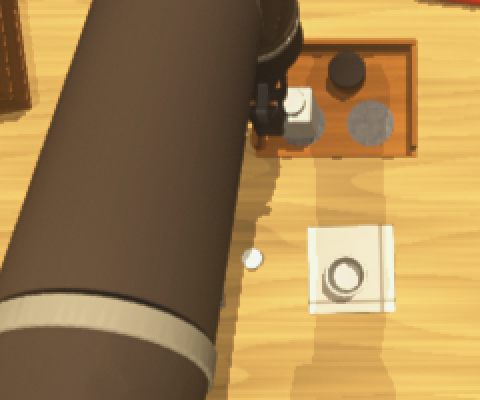

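The arm hides the tray from the top camera. The empty right felt spot and the untouched cup and jar are visible. I'll descend on the square bottle.

```bash
python3 -m creep '[0,0.4,0.03,0,0,0,-1, 0,0.5,0,0,0,0,-1, 0,0.5,0,0,0,0,-1, 0,0.5,0,0,0,0,-1, 0,0.5,0,0,0,0,-1, 0,0.5,0,0,0,0,-1, 0,0.4,0,0,0,0,-1, 0,0.25,0,0,0,0,-1, 0,0,0,0,0,0,-1, 0,0,0,0,0,0,-1]' >/dev/null
python3 st.py .619 .093 .067
python3 -m creep '[0,0,0,0,0,0,1, 0,0,0,0,0,0,1, 0,0,0,0,0,0,1, 0,0,0,0,0,0,1, 0,0,0,0,0,0,1, 0,0,0,0,0,0,1, 0,0,0,0,0,0,1, 0,0,0,0,0,0,1, 0,0,0,0,0,0,1, 0,0,0,0,0,0,1, 0,0,0,0,0,0,1]' >/dev/null
python3 st.py .619 .093 .2
```

```text
t 11.78 tcp [0.618  0.0956 0.0684] grip 0.0855 F [-0.4 -0.8 -0.4] tool z [ 1.e+00  7.e-04 -5.e-04] tool y [-5.e-04  2.e-04 -1.e+00]
units to go [0.066 0.034 0.024]
t 12.7 tcp [0.6189 0.0949 0.0693] grip 0.0432 F [-1.7 -0.5  6.2] tool z [ 1.0e+00 -4.0e-04  1.4e-03] tool y [ 1.4e-03  8.0e-04 -1.0e+00]
units to go [ 0.045 -3.268  0.007]
```

```bash
python3 -m creep '[0,-0.2,0,0,0,0,1, 0,-0.4,0,0,0,0,1, 0,-0.5,0,0,0,0,1, 0,-0.5,0,0,0,0,1, 0,-0.5,0,0,0,0,1, 0,-0.5,0,0,0,0,1, 0,-0.4,0,0,0,0,1, 0,-0.2,0,0,0,0,1, -0.2,0,-0.25,0,0,0,1, -0.4,0,-0.5,0,0,0,1, -0.4,0,-0.5,0,0,0,1, -0.4,0,-0.5,0,0,0,1, -0.4,0,-0.5,0,0,0,1, -0.4,0,-0.5,0,0,0,1, -0.4,0,-0.5,0,0,0,1, -0.4,0,-0.5,0,0,0,1, -0.4,0,-0.5,0,0,0,1, -0.28,0,-0.4,0,0,0,1, 0,0,0,0,0,0,1, 0,0,0,0,0,0,1]' >/dev/null
python3 st.py .433 .242 .0673
python3 - <<'E'
from h import *
im,P=cam("wrist"); save("w3",im); w=P.reshape(-1,3)
for a,b in((.108,.14),(.09,.106)):
    m=w[(w[:,2]>a)&(w[:,2]<b)&(w[:,1]>.29)&(w[:,1]<.38)&(abs(w[:,0]-.42)<.06)][:,:2].astype(np.float32); print(len(m),cv2.minEnclosingCircle(m))
E
```

```text
t 14.37 tcp [0.4304 0.2428 0.1954] grip 0.043 F [-0.2 -0.2 -2.9] tool z [ 1.      0.0029 -0.0016] tool y [-1.6e-03 -4.0e-04 -1.0e+00]
units to go [0.02  3.201 0.069]
2077 ((0.42360448837280273, 0.330922931432724), 0.01601153425872326)
2368 ((0.42373353242874146, 0.33105704188346863), 0.02602170594036579)
```

View pics/w3.png

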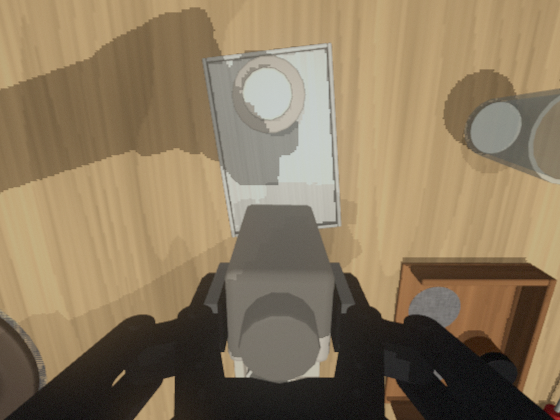

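The round bottle stands upright on the tray at (0.4236, 0.331), seen at about (268,93). The square bottle hangs in the jaws over the tray's near half. I'll lower it.

```bash
python3 -m creep '[0.02,0.3,0.06,0,0,0,1, 0,0.5,0,0,0,0,1, 0,0.5,0,0,0,0,1, 0,0.5,0,0,0,0,1, 0,0.5,0,0,0,0,1, 0,0.4,0,0,0,0,1, 0,0.2,0,0,0,0,1, 0,0.1,0,0,0,0,1, 0,0.05,0,0,0,0,1, 0,0.05,0,0,0,0,1, 0,0.05,0,0,0,0,1, 0,0,0,0,0,0,1, 0,0,0,0,0,0,1]' >/dev/null
python3 st.py .433 .242 .0673
```

```text
t 15.5 tcp [0.435  0.2415 0.0706] grip 0.0428 F [-0.1 -0.2 -3.5] tool z [ 1.e+00 -2.e-04  6.e-04] tool y [ 6.e-04  7.e-04 -1.e+00]
units to go [-0.012  0.082 -0.05 ]
```

```bash
python3 -m creep '[0,0.04,0,0,0,0,1, 0,0.04,0,0,0,0,1, 0,0,0,0,0,0,1]' >/dev/null
python3 st.py .433 .242 .0673
python3 -m creep '[0,0,0,0,0,0,-0.4, 0,0,0,0,0,0,-1, 0,0,0,0,0,0,-1, 0,0,0,0,0,0,-1, 0,0,0,0,0,0,-1, 0,0,0,0,0,0,-1, 0,-0.3,0,0,0,0,-1, 0,-0.5,0,0,0,0,-1, 0,-0.5,0,0,0,0,-1, 0,-0.5,0,0,0,0,-1, 0,-0.5,0,0,0,0,-1, 0,-0.5,0,0,0,0,-1, 0,-0.5,0,0,0,0,-1, 0,-0.3,0,0,0,0,-1, 0,0,0,0,0,0,-1]' > /dev/null
python3 st.py .417 .031 .15
python3 - <<'E'
from h import *
im,P=cam("scene"); save("s2",im)
w=P.reshape(-1,3)
for a,b in((.1,.114),(.088,.099)):
    m=w[(w[:,2]>a)&(w[:,2]<b)&(w[:,1]>.2)&(w[:,1]<.28)&(abs(w[:,0]-.42)<.06)][:,:2].astype(np.float32); print(len(m),cv2.minEnclosingCircle(m) if len(m)>5 else 0)
E
```

```text
t 15.75 tcp [0.435  0.2415 0.0672] grip 0.0434 F [-0.9  0.7  1.5] tool z [ 1.e+00 -2.e-04  4.e-04] tool y [ 4.e-04  6.e-04 -1.e+00]
units to go [-0.013 -0.002 -0.049]
t 17.0 tcp [0.4361 0.2419 0.2134] grip 0.0857 F [-0.2  0.7  0.8] tool z [ 1.0e+00 -4.0e-04  3.3e-03] tool y [ 0.0033  0.0032 -1.    ]
units to go [ 5.278  1.567 -0.479]
103 ((0.43780970573425293, 0.2369772493839264), 0.027112381532788277)
72 ((0.4385615587234497, 0.23742926120758057), 0.02824370190501213)
```

View pics/s2.png

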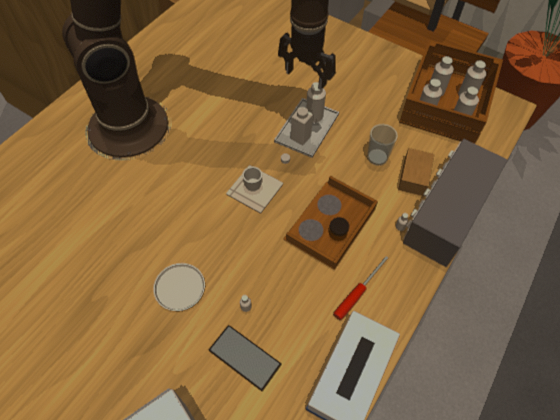

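Both bottles stand upright on the tray, around (308,118) in the scene view. I'll take the cup and jar positions from the earlier wrist depth.

```bash
python3 - <<'E'
from h import *
w=np.load("pics/w1.npz")["P"].reshape(-1,3)
for n,c,a,b in(("cup",(.417,.031),.049,.065),("jar",(.677,.031),.044,.055)):
    m=w[(w[:,2]>a)&(w[:,2]<b)&(np.hypot(w[:,0]-c[0],w[:,1]-c[1])<.04)]; print(n,len(m),cv2.minEnclosingCircle(m[:,:2].astype(np.float32)),m[:,2].max())
E
python3 -m creep '[0.45,0.1,-0.05,0,0,0,-1, 0.45,0.1,-0.05,0,0,0,-1, 0.45,0.1,-0.05,0,0,0,-1, 0.45,0.1,-0.05,0,0,0,-1, 0.45,0.1,-0.05,0,0,0,-1, 0.45,0.1,-0.05,0,0,0,-1, 0.45,0.1,-0.05,0,0,0,-1, 0.45,0.1,-0.05,0,0,0,-1, 0.45,0.1,0,0,0,0,-1, 0.45,0.1,0,0,0,0,-1, 0.4,0.1,0,0,0,0,-1, 0.35,0,0,0,0,0,-1, 0,0,0,0,0,0,-1, 0,0,0,0,0,0,-1]' >/dev/null
python3 st.py .417 .031 .026
```

```text
cup 807 ((0.41890138387680054, 0.03111695498228073), 0.026006227359175682) 0.0577784321820064
jar 1683 ((0.679286777973175, 0.03222137317061424), 0.024001730605959892) 0.04981419794808892
t 18.22 tcp [0.4182 0.0308 0.1662] grip 0.0852 F [ 0.4  1.3 -0.1] tool z [ 1.     -0.0021 -0.0011] tool y [-1.1e-03 -5.0e-04 -1.0e+00]
units to go [-0.006  3.504 -0.025]
```

```bash
python3 -m creep '[0,0.4,0,0,0,0,-1, 0,0.5,0,0,0,0,-1, 0,0.5,0,0,0,0,-1, 0,0.5,0,0,0,0,-1, 0,0.5,0,0,0,0,-1, 0,0.5,0,0,0,0,-1, 0,0.35,0,0,0,0,-1, 0,0.2,0,0,0,0,-1, 0,0,0,0,0,0,-1, 0,0,0,0,0,0,-1]' >/dev/null
python3 st.py .4185 .031 .026
python3 -m creep '[0,0,0,0,0,0,0, 0,0,0,0,0,0,0.5, 0,0,0,0,0,0,1, 0,0,0,0,0,0,1, 0,0,0,0,0,0,1, 0,0,0,0,0,0,1, 0,0,0,0,0,0,1, 0,0,0,0,0,0,1, 0,0,0,0,0,0,1, 0,0,0,0,0,0,1, 0,0,0,0,0,0,1]' >/dev/null
python3 st.py .4185 .031 .12
```

```text
t 19.05 tcp [0.4186 0.0315 0.0288] grip 0.0859 F [ 0.9 -0.4  0.5] tool z [ 1.e+00 -0.e+00 -9.e-04] tool y [-9.e-04 -2.e-04 -1.e+00]
units to go [ 0.013  0.069 -0.002]
t 19.97 tcp [0.4191 0.0316 0.03  ] grip 0.0498 F [-3.8  0.1 14.8] tool z [ 1.0e+00 -4.0e-04  1.2e-03] tool y [ 0.0012  0.0015 -1.    ]
units to go [ 0.012 -2.249 -0.012]
```

```bash
python3 -m creep '[0,-0.2,0,0,0,0,1, 0,-0.4,0,0,0,0,1, 0,-0.5,0,0,0,0,1, 0,-0.5,0,0,0,0,1, 0,-0.4,0,0,0,0,1, 0,-0.2,0,0,0,0,1]' >/dev/null
python3 st.py .443 -.3 .026
python3 -m creep '[0.3,0,0,0,0,0,1, 0.5,0,0,0,0,0,1, 0.5,0,0,0,0,0,1, 0.5,0,0,0,0,0,1, 0.5,0,0,0,0,0,1, 0.5,0,0.1,0,0,0,1, 0.5,0,0.1,0,0,0,1, 0.5,0,0.1,0,0,0,1, 0.5,0,0.1,0,0,0,1, 0.5,0,0.1,0,0,0,1, 0.5,0,0.1,0,0,0,1, 0.5,0,0,0,0,0,1, 0.5,0,0,0,0,0,1, 0.5,0,0,0,0,0,1, 0.5,0,0,0,0,0,1, 0.5,0,0,0,0,0,1, 0.5,0,0,0,0,0,1, 0,0,0,0,0,0,1, 0,0,0,0,0,0,1]' >/dev/null
python3 st.py .443 -.3 .026
python3 - <<'E'
from h import *
im,P=cam("wrist"); save("w4",im)
im,P=cam("top")
S=cv2.cvtColor(im,cv2.COLOR_RGB2HSV)
w=P[215:280,350:415].reshape(-1,3); w=w[w[:,2]<.1]
m=w[w[:,2]>.02]; print(m[:,2].max() if len(m) else 0)
E
```

```text
t 20.47 tcp [0.4196 0.0314 0.119 ] grip 0.0493 F [ 0.2 -0.2 -0.4] tool z [ 1.0e+00 -5.0e-04  2.7e-03] tool y [ 0.0027  0.0013 -1.    ]
units to go [8.287 2.317 0.584]
t 22.05 tcp [ 0.442  -0.3016  0.1167] grip 0.0495 F [-0.5  1.  -0.8] tool z [ 1.0e+00 -2.6e-03 -5.0e-04] tool y [-5.e-04 -2.e-04 -1.e+00]
units to go [-0.04   2.268  0.026]
0.09996227977645904
```

View pics/w4.png

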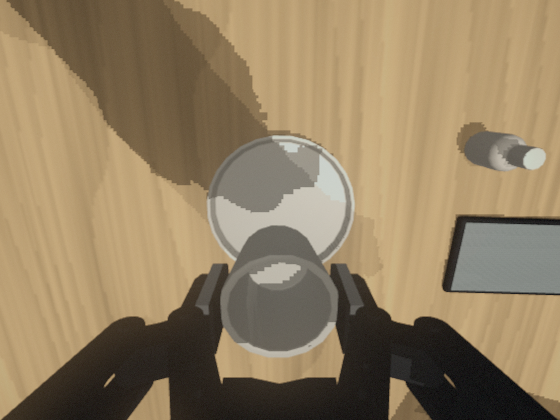

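The cup is held level at about (280,300), with the dish beneath and behind it at (281,205). I'll lower it.

```bash
python3 -m creep '[0,0.4,0,0,0,0,1, 0,0.5,0,0,0,0,1, 0,0.5,0,0,0,0,1, 0,0.4,0,0,0,0,1, 0,0.2,0,0,0,0,1, 0,0.1,0,0,0,0,1, 0,0.05,0,0,0,0,1, 0,0.05,0,0,0,0,1, 0,0,0,0,0,0,1, 0,0,0,0,0,0,1]' >/dev/null
python3 st.py .443 -.3 .026
```

```text
t 22.98 tcp [ 0.443  -0.3009  0.0295] grip 0.0489 F [-0.5 -1.4 -1.7] tool z [ 1.e+00 -2.e-04  1.e-03] tool y [ 1.e-03 -3.e-04 -1.e+00]
units to go [-0.023  0.088 -0.001]
```

```bash
python3 -m creep '[0,0.04,0,0,0,0,1, 0,0.04,0,0,0,0,1, 0,0,0,0,0,0,1, 0,0,0,0,0,0,1]' >/dev/null
python3 st.py .443 -.3 .026
python3 -m creep '[0,0,0,0,0,0,0, 0,0,0,0,0,0,-0.5, 0,0,0,0,0,0,-1, 0,0,0,0,0,0,-1, 0,0,0,0,0,0,-1, 0,0,0,0,0,0,-1, 0,0,0,0,0,0,-1, 0,-0.3,0,0,0,0,-1, 0,-0.5,0,0,0,0,-1, 0,-0.5,0,0,0,0,-1, 0,-0.5,0,0,0,0,-1, 0,-0.5,0,0,0,0,-1, 0,-0.4,0,0,0,0,-1, 0,-0.3,0,0,0,0,-1, 0,0,0,0,0,0,-1]' > /dev/null
python3 st.py .679 .032 .16
python3 - <<'E'
from h import *
im,P=cam("scene"); save("s3",im); w=P.reshape(-1,3)
w=w[(abs(w[:,0]-.443)<.08)&(abs(w[:,1]+.3)<.08)]
for a,b in((.042,.06),(.02,.045),(.007,.02)):
    m=w[(w[:,2]>a)&(w[:,2]<b)][:,:2].astype(np.float32); print(len(m),cv2.minEnclosingCircle(m))
im,P=cam("wrist"); w=P.reshape(-1,3)
w=w[(abs(w[:,0]-.443)<.08)&(abs(w[:,1]+.3)<.08)]
for a,b in((.044,.06),(.007,.02)):
    m=w[(w[:,2]>a)&(w[:,2]<b)][:,:2].astype(np.float32); print("wr",len(m),cv2.minEnclosingCircle(m))
E
```

```text
t 23.32 tcp [ 0.443  -0.3011  0.0263] grip 0.0493 F [-0.5  0.9  4.1] tool z [ 1.0e+00 -5.0e-04  1.2e-03] tool y [ 1.2e-03 -3.0e-04 -1.0e+00]
units to go [-0.028  0.007 -0.   ]
t 24.57 tcp [ 0.4437 -0.3016  0.1485] grip 0.0852 F [ 0.5 -0.5  0.9] tool z [ 1.0e+00 -5.0e-04  3.9e-03] tool y [ 0.0039 -0.0014 -1.    ]
units to go [-8.344 -0.276  5.879]
167 ((0.4423474073410034, -0.3009903132915497), 0.026506707072257996)
177 ((0.4438040852546692, -0.301999568939209), 0.024335257709026337)
562 ((0.4533019959926605, -0.3048757314682007), 0.07100742310285568)
wr 1220 ((0.4428722560405731, -0.30159175395965576), 0.0257691890001297)
wr 3347 ((0.44415992498397827, -0.30080506205558777), 0.05981594696640968)
```

View pics/s3.png

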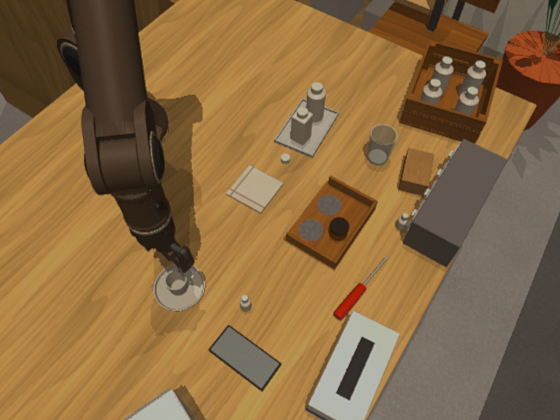

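The cup sits 1.5 mm from the dish's middle, at (180,284) in the scene view. The bottles on the tray and the jar in the bay are unchanged. Next is the jar.

```bash
python3 -m creep '[-0.49,0,0.34,0,0,0,-1, -0.49,0,0.34,0,0,0,-1, -0.49,0,0.34,0,0,0,-1, -0.49,0,0.34,0,0,0,-1, -0.49,0,0.34,0,0,0,-1, -0.49,0,0.34,0,0,0,-1, -0.49,0,0.34,0,0,0,-1, -0.49,0,0.34,0,0,0,-1, -0.49,0,0.34,0,0,0,-1, -0.49,0,0.34,0,0,0,-1, -0.49,0,0.34,0,0,0,-1, -0.49,0,0.34,0,0,0,-1, -0.49,0,0.34,0,0,0,-1, -0.49,0,0.34,0,0,0,-1, -0.49,0,0.34,0,0,0,-1, -0.49,0,0.34,0,0,0,-1, -0.49,0,0.34,0,0,0,-1, 0,0,0,0,0,0,-1]' >/dev/null
python3 st.py .679 .032 .16; python3 -c "from plant import *;print(get_state()['joint_pos'].round(2))"
python3 -m creep '[0,0,0,0,-1,0,-1, 0,0,0,0,-1,0,-1, 0,0,0,0,-1,0,-1, 0,0,0,0,-1,0,-1, 0,0,0,0,-1,0,-1, 0,0,0,0,-1,0,-1, 0,0,0,0,-1,0,-1, 0,0,0,0,-1,0,-1, 0,0,0,0,-1,0,-1, 0,0,0,0,-1,0,-1, 0,0,0,0,-1,0,-1, 0,0,0,0,-1,0,-1, 0,0,0,0,-1,0,-1, 0,0,0,0,-1,0,-1, 0,0,0,0,-1,0,-1, 0,0,0,0,0,0,-1]' >/dev/null
python3 st.py .679 .032 .025; python3 -c "from plant import *;print(get_state()['joint_pos'].round(2))"
```

```text
t 26.17 tcp [0.6752 0.0387 0.1433] grip 0.0857 F [-0.3  0.7  0.2] tool z [ 1.      0.006  -0.0016] tool y [-0.0016  0.0022 -1.    ]
units to go [ 0.167 -0.418  0.094]
[-0.53  0.64  0.62  1.58 -0.41  1.05  0.21]
t 27.5 tcp [0.673  0.0318 0.1442] grip 0.0856 F [-0.6 -0.1 -0.5] tool z [-3.9e-03  1.0e+00  1.0e-04] tool y [-0.0024  0.     -1.    ]
units to go [0.157 2.979 0.003]
[-0.27  0.58  0.23  1.57 -0.15  1.02  1.57]
```

```bash
python3 -m creep '[0.15,0.3,0,0,0,0,-1, 0,0.5,0,0,0,0,-1, 0,0.5,0,0,0,0,-1, 0,0.5,0,0,0,0,-1, 0,0.5,0,0,0,0,-1, 0,0.4,0,0,0,0,-1, 0,0.25,0,0,0,0,-1, 0,0.12,0,0,0,0,-1, 0,0,0,0,0,0,-1, 0,0,0,0,0,0,-1]' >/dev/null
python3 st.py .679 .032 .022
python3 -m creep '[0,0,0,0,0,0,0, 0,0,0,0,0,0,0.5, 0,0,0,0,0,0,1, 0,0,0,0,0,0,1, 0,0,0,0,0,0,1, 0,0,0,0,0,0,1, 0,0,0,0,0,0,1, 0,0,0,0,0,0,1, 0,0,0,0,0,0,1, 0,0,0,0,0,0,1, 0,0,0,0,0,0,1]' >/dev/null
python3 st.py .427 .027 .12
```

```text
t 28.33 tcp [0.6802 0.0323 0.023 ] grip 0.0854 F [ 0.2 -0.7  0. ] tool z [ 1.2e-03  1.0e+00 -1.0e-04] tool y [ 2.e-04 -1.e-04 -1.e+00]
units to go [-0.031  0.024 -0.008]
t 29.25 tcp [0.6808 0.0324 0.0243] grip 0.0457 F [-2.2  0.5  5. ] tool z [5.e-04 1.e+00 4.e-04] tool y [ 2.1e-03  4.0e-04 -1.0e+00]
units to go [-6.339 -2.406 -0.137]
```

```bash
python3 -m creep '[0,-0.2,0,0,0,0,1, 0,-0.4,0,0,0,0,1, 0,-0.5,0,0,0,0,1, 0,-0.5,0,0,0,0,1, 0,-0.5,0,0,0,0,1, 0,-0.2,0,0,0,0,1, -0.3,0,-0.01,0,0,0,1, -0.5,0,-0.01,0,0,0,1, -0.5,0,-0.01,0,0,0,1, -0.5,0,-0.01,0,0,0,1, -0.5,0,-0.01,0,0,0,1, -0.5,0,-0.01,0,0,0,1, -0.5,0,-0.01,0,0,0,1, -0.5,0,-0.01,0,0,0,1, -0.5,0,-0.01,0,0,0,1, -0.5,0,-0.01,0,0,0,1, -0.5,0,-0.01,0,0,0,1, -0.5,0,-0.01,0,0,0,1, -0.5,0,-0.01,0,0,0,1, 0,0,0,0,0,0,1]' >/dev/null
python3 -m creep '[0,0,0,0,0,0,1]' >/dev/null
python3 st.py .4285 .027 .0265
```

```text
t 31.0 tcp [0.4272 0.0273 0.115 ] grip 0.0459 F [ 0.5 -0.2 -0.8] tool z [1.e-04 1.e+00 4.e-04] tool y [ 0.e+00  4.e-04 -1.e+00]
units to go [ 0.033  2.213 -0.009]
```

```bash
python3 -m creep '[0,0.4,0,0,0,0,1, 0,0.5,0,0,0,0,1, 0,0.5,0,0,0,0,1, 0,0.4,0,0,0,0,1, 0,0.2,0,0,0,0,1, 0,0.08,0,0,0,0,1, 0,0.04,0,0,0,0,1, 0,0.04,0,0,0,0,1, 0,0,0,0,0,0,1, 0,0,0,0,0,0,1]' >/dev/null
python3 st.py .4285 .027 .0265
```

```text
t 31.83 tcp [0.4285 0.0274 0.0291] grip 0.0464 F [ 0.6  0.2 -1. ] tool z [4.e-04 1.e+00 3.e-04] tool y [ 1.2e-03  3.0e-04 -1.0e+00]
units to go [ 0.001  0.064 -0.009]
```

```bash
python3 -m creep '[0,0.03,0,0,0,0,1, 0,0.04,0,0,0,0,1, 0,0,0,0,0,0,1, 0,0,0,0,0,0,1]' >/dev/null
python3 st.py .4285 .027 .0265
python3 -m creep '[0,0,0,0,0,0,0, 0,0,0,0,0,0,-0.5, 0,0,0,0,0,0,-1, 0,0,0,0,0,0,-1, 0,0,0,0,0,0,-1, 0,0,0,0,0,0,-1, 0,0,0,0,0,0,-1, 0,-0.3,0,0,0,0,-1, 0,-0.5,0,0,0,0,-1, 0,-0.5,0,0,0,0,-1, 0,-0.5,0,0,0,0,-1, 0,-0.5,0,0,0,0,-1, 0,-0.5,0,0,0,0,-1, 0,-0.5,0,0,0,0,-1, 0,-0.5,0,0,0,0,-1, 0,-0.5,0,0,0,0,-1, 0,-0.3,0,0,0,0,-1, 0,0,0,0,0,0,-1]' > /dev/null
python3 st.py .4285 .027 .2
python3 - <<'E'
from h import *
im,P=cam("wrist"); save("w5",im); w=P.reshape(-1,3)
w=w[(abs(w[:,0]-.427)<.08)&(abs(w[:,1]-.027)<.08)]
m=w[(w[:,2]>.044)&(w[:,2]<.06)]; print("jar",len(m),cv2.minEnclosingCircle(m[:,:2].astype(np.float32)),np.median(m[:,2]))
m=w[(w[:,2]>.0055)&(w[:,2]<.012)][:,:2].astype(np.float32); print("tile",len(m),cv2.minAreaRect(m))
E
```

```text
t 32.17 tcp [0.4284 0.0274 0.0261] grip 0.0461 F [-0.9  0.   4.6] tool z [3.e-04 1.e+00 4.e-04] tool y [ 1.e-03  4.e-04 -1.e+00]
units to go [ 0.004 -0.009 -0.009]
t 33.67 tcp [0.4292 0.0274 0.212 ] grip 0.0855 F [1.3 0.6 0.4] tool z [4.0e-04 1.0e+00 1.3e-03] tool y [ 0.0042  0.0013 -1.    ]
units to go [-0.02   0.3   -0.012]
jar 1810 ((0.4271466135978699, 0.02658335492014885), 0.023877687752246857) 0.049401653199770704
tile 7741 ((0.4278918504714966, 0.02539440430700779), (0.10973154008388519, 0.10994484275579453), 1.6659460067749023)
```

View pics/w5.png

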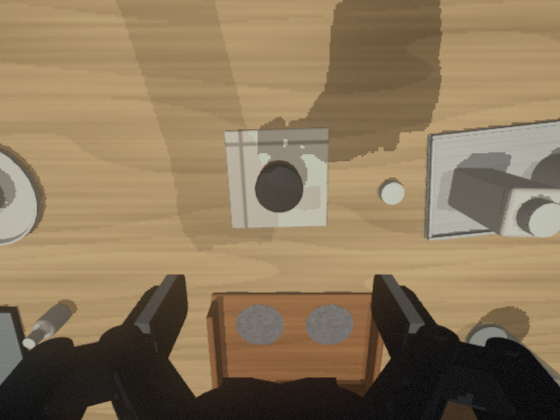

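The jar stands 1.4 mm from the tile's middle, at (279,187) in the wrist view. The square bottle is visible on the tray at (530,200). I'll turn back and fetch it.

```bash
python3 -m creep '[0,0,0,0,1,0,-1, 0,0,0,0,1,0,-1, 0,0,0,0,1,0,-1, 0,0,0,0,1,0,-1, 0,0,0,0,1,0,-1, 0,0,0,0,1,0,-1, 0,0,0,0,1,0,-1, 0,0,0,0,1,0,-1, 0,0,0,0,1,0,-1, 0,0,0,0,1,0,-1, 0,0,0,0,1,0,-1, 0,0,0,0,1,0,-1, 0,0,0,0,1,0,-1, 0,0,0,0,1,0,-1, 0,0,0,0,1,0,-1, 0,0,0,0,0,0,-1]' >/dev/null
python3 st.py .435 .2415 .2
python3 -m creep '[-0.45,0,0,0,0,0,-1, -0.45,0,0,0,0,0,-1, -0.45,0,0,0,0,0,-1, -0.45,0,0,0,0,0,-1, -0.45,0,0,0,0,0,-1, -0.45,0,0,0,0,0,-1, -0.45,0,0,0,0,0,-1, -0.45,0,0,0,0,0,-1, -0.45,0,0,0,0,0,-1, -0.45,0,0.05,0,0,0,-1, -0.45,0,0.05,0,0,0,-1, -0.4,0,0.05,0,0,0,-1, 0,0,0,0,0,0,-1, 0,0,0,0,0,0,-1]' >/dev/null
python3 st.py .435 .2415 .0673
python3 - <<'E'
from h import *
im,P=cam("wrist"); w=P.reshape(-1,3)
for n,c in(("sq",(.435,.24)),("rd",(.4236,.3305))):
  for a,b in((.107,.14),(.085,.104)):
    m=w[(w[:,2]>a)&(w[:,2]<b)&(np.hypot(w[:,0]-c[0],w[:,1]-c[1])<.045)][:,:2].astype(np.float32)
    print(n,len(m),cv2.minAreaRect(m) if len(m)>5 else 0,cv2.minEnclosingCircle(m) if len(m)>5 else 0)
E
```

```text
t 35.05 tcp [0.4272 0.0271 0.2085] grip 0.0854 F [-0.7  0.2 -0.5] tool z [ 1.     -0.005  -0.0019] tool y [-1.9e-03 -7.0e-04 -1.0e+00]
units to go [-5.36   0.208  0.169]
t 36.22 tcp [0.4336 0.2415 0.2089] grip 0.0855 F [-0.5 -0.6  0.4] tool z [ 1.      0.0029 -0.0011] tool y [-0.0011 -0.0011 -1.    ]
units to go [-3.000e-03  3.539e+00  3.900e-02]
sq 1129 ((0.43540892004966736, 0.23989057540893555), (0.02908899635076523, 0.02901311218738556), 62.5291748046875) ((0.43571481108665466, 0.23976629972457886), 0.014942209236323833)
sq 1585 ((0.43590229749679565, 0.24020546674728394), (0.043265312910079956, 0.04357388615608215), 89.12387084960938) ((0.4354920983314514, 0.24002575874328613), 0.029007218778133392)
rd 1858 ((0.4239363968372345, 0.33103877305984497), (0.031712837517261505, 0.030681170523166656), 0.3143237233161926) ((0.42395198345184326, 0.3303109407424927), 0.01667715422809124)
rd 1779 ((0.423747181892395, 0.3307083547115326), (0.05058610811829567, 0.050291817635297775), 89.04568481445312) ((0.4235915541648865, 0.3308250606060028), 0.02600827068090439)
```

Both bottles are upright where expected. I'll descend and regrip the square bottle.

```bash
python3 -m creep '[0,0.4,0.03,0,0,0,-1, 0,0.5,0,0,0,0,-1, 0,0.5,0,0,0,0,-1, 0,0.5,0,0,0,0,-1, 0,0.5,0,0,0,0,-1, 0,0.5,0,0,0,0,-1, 0,0.4,0,0,0,0,-1, 0,0.2,0,0,0,0,-1, 0,0,0,0,0,0,-1, 0,0,0,0,0,0,-1]' >/dev/null
python3 st.py .435 .2415 .0673
python3 -m creep '[0,0,0,0,0,0,0, 0,0,0,0,0,0,1, 0,0,0,0,0,0,1, 0,0,0,0,0,0,1, 0,0,0,0,0,0,1, 0,0,0,0,0,0,1, 0,0,0,0,0,0,1, 0,0,0,0,0,0,1, 0,0,0,0,0,0,1, 0,0,0,0,0,0,1, 0,0,0,0,0,0,1]' >/dev/null
python3 st.py .619 .0949 .2
python3 -m creep '[0,-0.2,0,0,0,0,1, 0,-0.4,0,0,0,0,1, 0,-0.5,0,0,0,0,1, 0,-0.5,0,0,0,0,1, 0,-0.5,0,0,0,0,1, 0,-0.5,0,0,0,0,1, 0,-0.5,0,0,0,0,1, 0,-0.2,0,0,0,0,1, 0,0,0,0,0,0,1]' >/dev/null
python3 st.py .619 .0949 .2
```

```text
t 37.1 tcp [0.4354 0.2406 0.0699] grip 0.0853 F [-0.1 -0.4  1.1] tool z [ 1.e+00 -9.e-04 -2.e-04] tool y [-2.e-04 -5.e-04 -1.e+00]
units to go [-0.024  0.064 -0.009]
t 38.02 tcp [0.4354 0.2416 0.0707] grip 0.0436 F [-2.2 -0.6  8.1] tool z [ 1.e+00 -2.e-04  8.e-04] tool y [ 8.e-04  1.e-03 -1.e+00]
units to go [ 3.663 -3.232  4.593]
t 38.77 tcp [0.436  0.2418 0.2037] grip 0.0431 F [ 0.1 -0.4 -3.3] tool z [ 1.e+00 -4.e-04  3.e-03] tool y [ 0.003   0.0024 -1.    ]
units to go [3.67  0.098 4.575]
```

```bash
python3 -m creep '[0.2,0,0.25,0,0,0,1, 0.4,0,0.5,0,0,0,1, 0.4,0,0.5,0,0,0,1, 0.4,0,0.5,0,0,0,1, 0.4,0,0.5,0,0,0,1, 0.4,0,0.5,0,0,0,1, 0.4,0,0.5,0,0,0,1, 0.4,0,0.5,0,0,0,1, 0.4,0,0.5,0,0,0,1, 0.26,0,0.32,0,0,0,1, 0,0,0,0,0,0,1, 0,0,0,0,0,0,1]' >/dev/null
python3 st.py .619 .0946 .0727
python3 -m creep '[0,0.3,0,0,0,0,1, 0,0.5,0,0,0,0,1, 0,0.5,0,0,0,0,1, 0,0.5,0,0,0,0,1, 0,0.5,0,0,0,0,1, 0,0.4,0,0,0,0,1, 0,0.2,0,0,0,0,1, 0,0.1,0,0,0,0,1, 0,0.05,0,0,0,0,1, 0,0.05,0,0,0,0,1, 0,0,0,0,0,0,1, 0,0,0,0,0,0,1]' >/dev/null
python3 st.py .619 .0946 .0727
```

```text
t 39.77 tcp [0.6175 0.0937 0.1997] grip 0.0429 F [-0.9  0.7 -2.9] tool z [ 1.     -0.0022 -0.0027] tool y [-0.0027 -0.0011 -1.    ]
units to go [-0.027  3.176  0.047]
t 40.77 tcp [0.6184 0.0949 0.0785] grip 0.0429 F [ 0.  -0.2 -2.8] tool z [ 1.0e+00 -3.0e-04  1.2e-03] tool y [ 1.2e-03  4.0e-04 -1.0e+00]
units to go [0.008 0.145 0.015]
```

```bash
python3 -m creep '[0,0.05,0.01,0,0,0,1, 0,0.05,0,0,0,0,1, 0,0.04,0,0,0,0,1, 0,0,0,0,0,0,1, 0,0,0,0,0,0,1]' >/dev/null
python3 st.py .619 .0946 .0727
python3 -m creep '[0,0,0,0,0,0,-0.2, 0,0,0,0,0,0,-1, 0,0,0,0,0,0,-1, 0,0,0,0,0,0,-1, 0,0,0,0,0,0,-1, 0,0,0,0,0,0,-1, 0,-0.3,0,0,0,0,-1, 0,-0.5,0,0,0,0,-1, 0,-0.5,0,0,0,0,-1, 0,-0.5,0,0,0,0,-1, 0,-0.5,0,0,0,0,-1, 0,-0.5,0,0,0,0,-1, 0,-0.5,0,0,0,0,-1, 0,0,0,0,0,0,-1, 0,0,0,0,0,0,-1]' > /dev/null
python3 st.py .4236 .330 .2
```

```text
t 41.18 tcp [0.6186 0.0949 0.0728] grip 0.0434 F [-2.2 -0.6  5.1] tool z [ 1.e+00 -4.e-04  8.e-04] tool y [ 8.e-04  4.e-04 -1.e+00]
units to go [0.007 0.003 0.009]
t 42.43 tcp [0.6191 0.0949 0.2061] grip 0.0856 F [-0.3  0.1 -0.2] tool z [ 1.0e+00 -4.0e-04  3.1e-03] tool y [ 3.1e-03  9.0e-04 -1.0e+00]
units to go [-5.877  0.143 -4.89 ]
```

```bash
python3 -m creep '[-0.49,0,-0.41,0,0,0,-1, -0.49,0,-0.41,0,0,0,-1, -0.49,0,-0.41,0,0,0,-1, -0.49,0,-0.41,0,0,0,-1, -0.49,0,-0.41,0,0,0,-1, -0.49,0,-0.41,0,0,0,-1, -0.49,0,-0.41,0,0,0,-1, -0.49,0,-0.41,0,0,0,-1, -0.49,0,-0.41,0,0,0,-1, -0.49,0,-0.41,0,0,0,-1, -0.49,0,-0.4,0,0,0,-1, -0.49,0,-0.4,0,0,0,-1, 0,0,0,0,0,0,-1, 0,0,0,0,0,0,-1]' >/dev/null
python3 st.py .4236 .3306 .067
python3 -m creep '[0,0.4,0,0,0,0,-1, 0,0.5,0,0,0,0,-1, 0,0.5,0,0,0,0,-1, 0,0.5,0,0,0,0,-1, 0,0.5,0,0,0,0,-1, 0,0.5,0,0,0,0,-1, 0,0.3,0,0,0,0,-1, 0,0.15,0,0,0,0,-1, 0,0,0,0,0,0,-1, 0,0,0,0,0,0,-1]' >/dev/null
python3 st.py .4236 .3306 .067
```

```text
t 43.6 tcp [0.4209 0.3309 0.2033] grip 0.0853 F [ 0.7 -0.6  0.2] tool z [ 1.      0.0031 -0.0014] tool y [-1.4e-03 -9.0e-04 -1.0e+00]
units to go [0.006 3.408 0.073]
t 44.43 tcp [0.4229 0.3293 0.0702] grip 0.0855 F [0.5 0.2 0.5] tool z [ 1.     -0.0014 -0.    ] tool y [-0.e+00 -6.e-04 -1.e+00]
units to go [-0.032  0.079  0.017]
```

```bash
python3 -m creep '[-0.03,0.05,0.02,0,0,0,-1, 0,0,0,0,0,0,0, 0,0,0,0,0,0,1, 0,0,0,0,0,0,1, 0,0,0,0,0,0,1, 0,0,0,0,0,0,1, 0,0,0,0,0,0,1, 0,0,0,0,0,0,1, 0,0,0,0,0,0,1, 0,0,0,0,0,0,1, 0,0,0,0,0,0,1]' >/dev/null
python3 st.py .615 .004 .2
python3 -m creep '[0,-0.2,0,0,0,0,1, 0,-0.4,0,0,0,0,1, 0,-0.5,0,0,0,0,1, 0,-0.5,0,0,0,0,1, 0,-0.5,0,0,0,0,1, 0,-0.5,0,0,0,0,1, 0,-0.5,0,0,0,0,1, 0,-0.3,0,0,0,0,1, 0,0,0,0,0,0,1]' >/dev/null
python3 st.py .615 .004 .2
```

```text
t 45.35 tcp [0.4234 0.3317 0.0691] grip 0.05 F [-1.8 -0.6  7.2] tool z [ 1.e+00 -1.e-04  7.e-04] tool y [ 7.e-04  1.e-03 -1.e+00]
units to go [ 8.188 -3.279  4.794]
t 46.1 tcp [0.4243 0.332  0.2072] grip 0.0502 F [-0.8  1.  -2.3] tool z [ 1.0e+00 -5.0e-04  3.4e-03] tool y [ 0.0034  0.0034 -1.    ]
units to go [8.199 0.168 4.772]
```

```bash
python3 -m creep '[0.3,0,0.15,0,0,0,1, 0.5,0,0.3,0,0,0,1, 0.5,0,0.3,0,0,0,1, 0.5,0,0.3,0,0,0,1, 0.5,0,0.3,0,0,0,1, 0.5,0,0.3,0,0,0,1, 0.5,0,0.3,0,0,0,1, 0.5,0,0.3,0,0,0,1, 0.5,0,0.3,0,0,0,1, 0.5,0,0.3,0,0,0,1, 0.5,0,0.3,0,0,0,1, 0.5,0,0.3,0,0,0,1, 0.5,0,0.3,0,0,0,1, 0.5,0,0.3,0,0,0,1, 0.5,0,0.3,0,0,0,1, 0.5,0,0.3,0,0,0,1, 0.35,0,0.1,0,0,0,1, 0,0,0,0,0,0,1, 0,0,0,0,0,0,1]' >/dev/null
python3 st.py .6153 .005 .0711
python3 - <<'E'
from h import *
im,P=cam("wrist"); save("w6",im); w=P.reshape(-1,3); c=(.619,.093)
for a,b in((.107,.14),(.085,.104)):
    m=w[(w[:,2]>a)&(w[:,2]<b)&(np.hypot(w[:,0]-c[0],w[:,1]-c[1])<.045)][:,:2].astype(np.float32)
    print(len(m),cv2.minAreaRect(m),cv2.minEnclosingCircle(m))
E
```

```text
t 47.68 tcp [0.6125 0.0042 0.203 ] grip 0.0504 F [-0.6  0.3 -1.5] tool z [ 1.     -0.0024 -0.0018] tool y [-1.8e-03 -4.0e-04 -1.0e+00]
units to go [-0.022  3.297  0.076]
1615 ((0.6188016533851624, 0.09259040653705597), (0.028850292786955833, 0.0294329971075058), 85.18267059326172) ((0.6188127398490906, 0.09266774356365204), 0.01496314350515604)
2284 ((0.6187989711761475, 0.0926644504070282), (0.04408443346619606, 0.04419002681970596), 88.69898223876953) ((0.6185479760169983, 0.09254801273345947), 0.029189616441726685)
```

View pics/w6.png

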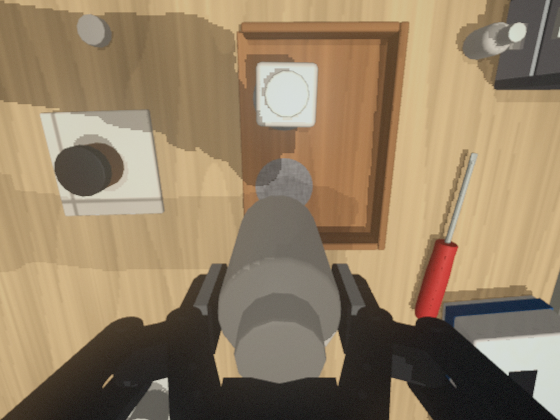

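The square bottle is back within 0.5 mm of its start, seen at (288,94), and the round one hangs over its felt spot at (285,183). I'll lower it.

```bash
python3 -m creep '[0,0.3,0.06,0,0,0,1, 0,0.5,0,0,0,0,1, 0,0.5,0,0,0,0,1, 0,0.5,0,0,0,0,1, 0,0.5,0,0,0,0,1, 0,0.4,0,0,0,0,1, 0,0.25,0,0,0,0,1, 0,0.1,0,0,0,0,1, 0,0.06,0,0,0,0,1, 0,0.05,0,0,0,0,1, 0,0,0,0,0,0,1, 0,0,0,0,0,0,1]' >/dev/null
python3 st.py .6153 .005 .0711
```

```text
t 48.73 tcp [0.6161 0.0053 0.0785] grip 0.0505 F [ 0.6  0.6 -2.4] tool z [ 1.0e+00 -2.0e-04  1.4e-03] tool y [ 1.4e-03  3.0e-04 -1.0e+00]
units to go [ 0.007  0.185 -0.019]
```

```bash
python3 -m creep '[0,0.06,-0.02,0,0,0,1, 0,0.06,0,0,0,0,1, 0,0.04,0,0,0,0,1, 0,0.02,0,0,0,0,1, 0,0,0,0,0,0,1, 0,0,0,0,0,0,1]' >/dev/null
python3 st.py .6153 .005 .0711
python3 -m creep '[0,0,0,0,0,0,-0.2, 0,0,0,0,0,0,-1, 0,0,0,0,0,0,-1, 0,0,0,0,0,0,-1, 0,0,0,0,0,0,-1, 0,0,0,0,0,0,-1, 0,-0.3,0,0,0,0,-1, 0,-0.5,0,0,0,0,-1, 0,-0.5,0,0,0,0,-1, 0,-0.5,0,0,0,0,-1, 0,-0.5,0,0,0,0,-1, 0,-0.5,0,0,0,0,-1, 0,-0.5,0,0,0,0,-1, 0,-0.5,-0.3,0,0,0,-1, 0,0,-0.5,0,0,0,-1, 0,0,-0.5,0,0,0,-1, 0,0,0,0,0,0,-1, 0,0,0,0,0,0,-1]' > /dev/null
python3 st.py
python3 - <<'E'
from h import *
w=cam("wrist")[1].reshape(-1,3); im,Q=cam("scene"); save("s4",im); q=Q.reshape(-1,3)
for N,w in(("wrist",w),("scene",q)):
 for n,c,a,b in(("rd cap",(.615,.005),.112,.14),("rd body",(.615,.005),.085,.104),("sq",(.619,.093),.107,.14),("jar",(.427,.027),.044,.056),("cup",(.443,-.301),.045,.06)):
  m=w[(w[:,2]>a)&(w[:,2]<b)&(np.hypot(w[:,0]-c[0],w[:,1]-c[1])<.045)][:,:2].astype(np.float32)
  if len(m)>10: e=cv2.minEnclosingCircle(m); print(N,n,len(m),np.round(e[0],4),round(e[1],4))
E
```

```text
t 49.23 tcp [0.6148 0.0052 0.0712] grip 0.0503 F [-2.7  1.   6.4] tool z [ 1.e+00 -4.e-04  3.e-04] tool y [ 3.e-04  4.e-04 -1.e+00]
units to go [0.005 0.002 0.014]
t 50.73 tcp [0.5624 0.0052 0.2238] grip 0.0856 F [-0.1  0.6  0.5] tool z [ 1.0e+00 -3.0e-04  1.4e-03] tool y [ 1.4e-03  7.0e-04 -1.0e+00]
wrist rd cap 1331 [0.6148 0.005 ] 0.016
wrist rd body 919 [0.6147 0.0053] 0.0259
wrist sq 1418 [0.6187 0.0926] 0.015
wrist jar 1838 [0.4277 0.0278] 0.0242
scene rd cap 161 [0.6164 0.0034] 0.0172
scene rd body 122 [0.6153 0.0031] 0.0266
scene sq 130 [0.6182 0.0924] 0.0161
scene jar 236 [0.4284 0.028 ] 0.026
scene cup 153 [ 0.443  -0.3019] 0.0265
```

View pics/s4.png

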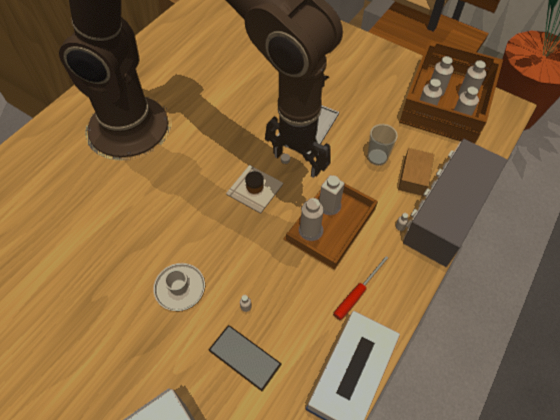

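Both bottles are back on their spots, at (313,220) and (333,196). The jar is on the tile at (254,183), the cup in the dish at (178,284), and the gripper is clear. I'll hand in.

```bash
python3 -c "from plant import *;print(sign_off())"
```

```text
the job is handed in; nothing more can be done
None
```

The job is done and handed in at 50.7 s of the 141 s allowed; the sign-off gave no verdict. I moved both bottles to the tray, then the cup to the dish, then the jar to the tile. Last I put the square and then the round bottle back on their felt spots.

My last checks, from the wrist and scene cameras, showed everything upright and the open gripper lifted clear:

| Piece | Distance off | Measured from |
|---|---|---|
| Both bottles | about 0.5 mm | the wrist camera's start position |
| Jar | about 2 mm | the tile's middle |
| Cup | about 1.5 mm | the dish's middle |

The two cameras disagreed by about 2 mm on the round bottle, which is within the calibration. I left the glass and phone alone; they look unmoved in the last picture, but I did not re-measure them. No check failed.

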